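# Lock the pulled-out leg of an upturned bed table

## Task

The folding bed table lies face down with its legs folded flat, and one leg extension has been pulled out so far that its spring button stands free in front of the sleeve. Press that button in flush and slide it under the sleeve's rim, then push the leg in until the button pops up through the first hole, as on the other three legs, and leave it locked there. Work gently, the thin tubes bend if anything on the table is pushed or squeezed with more than about 25 N, and leave the phone, the clock radio and the mug where they are.

Things in the scene. Friction and masses are not known exactly. Their poses are not given: they have to be found in the camera images.
- bed_table: Folding bed table lying face down, does not shift: white panel 360 x 600 x 16 mm, grey underside up. Origin: centre of its lower face; x across, y along it, z up. Four square telescoping legs lie flat on it along y, two hinged at the -y end (x = -75, +75 mm), two at the +y end (x = -150, +150). The leg to set is the x = -75 one, its foot towards +y; the others sit locked in their first holes.
- leg_ext (a joint): How far the pulled-out inner tube is pushed in (m), growing towards the table's -y. Button centre 28 mm in front of the mouth at 0 (starts at -0.010 to 0.008), at the mouth at 0.028, under the first hole at 0.063. Slides with about 2.5 N, up to 9 N with the button under the wall; cannot twist, stays where left. In the hole the button locks it both ways, with about 0.8 mm of play.
- button (a joint): How far the button is pressed into the tube (m): 0 out (8 mm proud of the tube), 0.008 flush. The spring takes 2.5 N when out, rising evenly to 10 N flush. Its straight sides (lowest 7 mm) catch square on the rim, so it goes under only when pressed about 7 mm or more, and then stays down. In a hole it springs back to 0, standing 5.5 mm above the sleeve.
- button_top (a point): Crown of the spring button of the leg to set: an upright steel pin 10 mm across with a slightly domed head, standing up from the inner tube, 61.5 mm above the table's origin when out. The tube is steel, 25 x 25 mm, its top 53.5 mm above the table's origin. Moves with button and leg. Axes as the table's.
- sleeve_mouth (a point): Middle of the top outer edge of this leg's sleeve mouth, 56 mm above the table's origin; wall 2 mm, tube play 0.5 mm. Aluminium sleeve 30 x 30 mm, 165 mm long. Axes as the table's: +y points out of the sleeve. The folded leg rests on a soft pad: pressed down at the button it swings down on its hinge, some 4 mm at 10 N and 6 mm at most, and comes back. Nothing stands within 25 mm to either side.
- first_hole (a point): Centre of the first of the three 11.5 mm holes in the sleeve's top face, 35 mm behind the mouth (the next are 28 mm further on). Axes as the table's.
- foot_end (a point): Middle of the flat outer end of the black rubber foot (30 x 30 mm) of the leg to set, facing the table's +y, 41 mm above the table's origin (25 mm above the panel), 145 mm from the button's centre. The panel is clear for 60 mm beyond it.
- phone: Phone 72 x 148 x 9 mm lying on the upturned panel, to be left alone. Origin: centre of its underside; y along its length.
- clock_radio: White clock radio 130 x 190 x 62 mm, to be left alone. Origin: centre of its underside.
- mug: White mug 80 mm across, 95 mm high, handle at its +y, to be left alone. Origin: centre of its underside.

How it is judged:
On the way:
1. the button is pressed in and tucked under the sleeve's rim (pressed more than 6 mm, its centre inside the mouth) (value of joint button above 0.006 m and value of joint leg_ext above 0.028 m), for 0.1 s.
At the end, for the whole second after the job is handed in: The leg's button stands up through the first hole (pressed in less than 2 mm, the leg within 2.5 mm of the hole's centre) and the leg is at rest (value of joint leg_ext between 0.0605 and 0.0655 m and value of joint button below 0.002 m and velocity of joint leg_ext between -0.005 and 0.005 m/s); the robot touches nothing.
It fails at once if the robot pushes or squeezes any part of the bed table with more than 25 N (contact force between any of the fingers, the arm and bed_table above 25 N).
It fails at once if the phone, the clock radio or the mug is moved by more than 20 mm (distance of any of phone, clock_radio, mug from where it was at the start of the episode above 0.02 m).
It also fails if it takes over 51 s, if anything falls off the work surface, if the arm or the gripper's body presses on something with over 40 N, if the wrist force passes 120 N, or if a joint passes its speed limit or range.

## Robot

A 6-joint arm with a two-finger parallel gripper is mounted at the origin on the work surface. World frame = base frame: x ahead of the robot, y to its left, z up, the work surface at z = 0. Lengths are in m, angles in rad, forces in N, time in s.
With the tool pointing down it reaches from about 0.275 to 0.875 m from the base axis. Payload 12.5 kg.
Tool frame: the origin (TCP) lies midway between the tips of the shut fingers; the grasp point (between the pads) lies 19 mm behind it; z points along the fingers, y is the line along which they close (so a half turn about z gives the same grasp; the last joint's range is limited). The gripper opens to 85 mm and grips with 20 to 120 N. Pads are 22 mm wide; open, the fingers measure 114 mm over their backs; the gripper's body (76 mm by 85 mm) begins 54 mm behind the grasp point. The pads swing forward as they close: fully open they stand 13 mm farther back than shut.
Start: joints at [1.158, 0.351, 1.652, -0, 1.139, -0.085], TCP at [0.177, 0.521, 0.197] pointing down, gripper open.
Joint ranges: [-2.75, 2.75], [-0.79, 2.1], [0.01, 2.65], [-1.57, 4.71], [0.07, 3.14], [-2.87, 2.87]. Speed limits (rad/s): [2.22, 2.22, 2.79, 3.14, 3.14, 3.14].

## Interface

Orientations are given as a unit quaternion [x, y, z, w].
In Python, from plant import r, snapshot, outline_of gives the robot as it stands. The module is installed in compiled form; this text tells all that it offers.
- The arm moves only by the tool send_rows, never from a script. Its argument "deltas" is a list of rows, each a list of 6 numbers: the shift along the tool's x, y, z in parts of the range, where 1.0 means 0.3 m, then the turn, a rotation vector about the tool's x, y, z in parts of the range, where 1.0 means 2 rad. A call has 1 to 5 rows; each row is the pose to reach, as a shift and turn from the pose commanded when the call began, along the tool's axes at that moment; what a row does not reach only later rows make up. A row lasts 1/8 s, in which the tool goes at most 62.5 mm and 10.7 degrees, less where a joint would pass 70% of its speed; a pose out of reach is approached as far as the arm can. A shift or turn number past 1, either way, is cut back to 1. A call with a gripper value outside its range is refused whole. "fingers" is the closure, from 0 (fully open) to 1 (shut), set as the call begins (left out, the last holds). The fingers move at their own pace and stop on an object; "squeeze" is the grip in N (left out, the last holds). Time passes only in rows, so rows that repeat a pose let the fingers close. It gives the time, the measured TCP pose, the force, the opening and the grip force at its end, in the units of the state.
- r.get_state(): the state, without advancing time (a new reading comes with each control period).
- snapshot(name): name is "scene" or "top" or "wrist"; returns a dict with "img" (420x560x3 uint8, red, green, blue), "z_map" (420x560 float32, m along the optical axis (not along the pixel's ray), 0 where there is no reading), "mtx" (3x3 intrinsics, pixels), "dist" ([k1, k2, p1, p2, k3] as OpenCV has them; the pictures are not rectified), "R" (3x3) and "t" (3): a world point X has camera coordinates R X + t. Camera axes: x right, y down, z forward; pixel columns grow to the right and rows downward; lengths in m; the calibration is good to about 2 mm. A picture is of the moment at which its call begins.
- r.job_done(): hands the job in; it is judged then, once.
Trained networks look in the newest picture that a camera, given by its name, has taken for a name from the list of things; names that differ only in an ending like _2 or _b are one class to them, and where a whole thing is asked for, a point or a joint stands for the part that bears it (a point fixed in the world has none). Each returns a list of dicts, best first, with "conf" (0 to 1); they miss things now and then, are a little off and sometimes report something else, mostly with a low value. They report only what shows in the picture. A call takes as long as a camera call.
- outline_of(camera, label): "region" (420x560 bool, what is visible of it) and "bbox" ([left, top, right, bottom] in pixels, round what is visible of it).
The state is a dict: "time_s": time; "joints": joint angles; "dq": joint speeds; "effort": joint torques, N m; "tcp_pos": TCP position; "tool_rot": TCP orientation; "wrist_force": force on the tool from outside, world axes, zero at the start; "wrist_torque": the same for the moment, N m; "finger_gap": finger opening in m; "finger_force": force on a finger pad.
Only numpy, scipy, OpenCV 4.12 (cv2) and the standard library are available. Lean on these libraries where they do the work, as an engineer would, in place of code of your own. Each camera call takes 0.05 s, during which the arm holds its last target. There are 200 camera calls.

## Working session

There is one attempt and no reset: what is moved stays moved. The work goes in short steps, Python scripts to look and compute and a tool call to move; the robot and the scene stay as the last step left them, time stands still between calls to the robot, and variables do not carry over. Pictures are saved under pics/ and viewed, at most 10 in all, crops included, and the job is handed in when it is done.

Besides the shell and the picture viewer there is one more tool, called after ">>>" as name(argument=value, ...), one argument or row to a line, values as JSON. send_rows: Moves the arm, as the interface text tells. Its arguments: {"type":"object","properties":{"deltas":{"type":"array","items":{"type":"array","items":{"type":"number"}}},"fingers":{"type":"number"},"squeeze":{"type":"number"}},"required":["deltas"]}

```bash
mkdir -p pics; python3 - <<'E'
from plant import r, snapshot, outline_of
import cv2, numpy as np
for n in ["scene","top"]:
    s=snapshot(n); cv2.imwrite(f"pics/{n}1.png",s["img"][:,:,::-1]); np.savez(f"{n}1.npz",**s)
    for l in ["bed_table","button_top","foot_end","sleeve_mouth","first_hole"]:
        for d in outline_of(n,l)[:3]: print(n,l,round(d["conf"],2),d["bbox"])
s=r.get_state(); print(s)
E
```

```text
scene bed_table 0.71 [184.3, 137.8, 386.2, 299.6]
scene foot_end 0.62 [273.7, 169.6, 313.2, 209.4]
scene sleeve_mouth 0.75 [249.7, 148.2, 312.1, 203.7]
scene sleeve_mouth 0.52 [273.7, 171.3, 313.5, 208.4]
scene first_hole 0.91 [250.5, 144.9, 314.9, 208.4]
top bed_table 0.58 [196.9, 155.5, 382.4, 274.9]
top bed_table 0.36 [108.9, 197.3, 138.7, 224.9]
top foot_end 0.73 [273.7, 234.1, 320.5, 246.9]
top foot_end 0.16 [408.9, 204.1, 472.9, 254.6]
top sleeve_mouth 0.93 [272.5, 229.7, 370.4, 249.8]
top first_hole 0.75 [272.1, 234.3, 369.3, 247.7]
{'time_s': 0.6, 'joints': array([ 1.15839523e+00,  3.50737815e-01,  1.65180426e+00, -6.27610458e-06,
        1.13908922e+00, -8.46120379e-02]), 'dq': array([-0.00090184,  0.00084082,  0.00115918, -0.00135198, -0.00098121,
       -0.00052706]), 'effort': array([-1.24588412e-03, -5.05872738e+01, -2.91556638e+01, -2.12804707e-04,
        7.96082386e-04,  8.86217265e-06]), 'tcp_pos': array([0.17705013, 0.52070704, 0.19706721]), 'tool_rot': array([ 1.63160480e-01,  9.86599543e-01, -1.94248721e-05, -1.98864728e-06]), 'wrist_force': array([-0.29514256, -0.30504681,  1.06354521]), 'wrist_torque': array([0.04273225, 0.03071307, 0.04429405]), 'finger_force': 0.0, 'finger_gap': 0.0854269211240356}
```

View pics/top1.png

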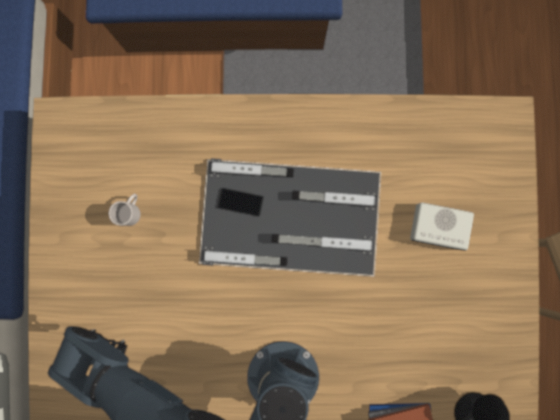

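View pics/scene1.png

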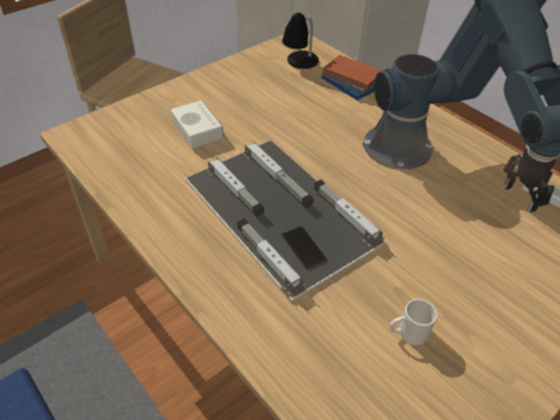

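Top picture: the leg to set is the lower inner one, with its foot at about (275,239) and its sleeve from about (322,243) to (371,245). The table's +y points left, which is the world's +y. Next I fit the table's pose roughly.

```bash
cat > h.py <<'E'
import numpy as np, cv2
def load(f): return dict(np.load(f))
def ray(s,uv):
    p=cv2.undistortPoints(np.array(uv,float).reshape(-1,1,2),s["mtx"],s["dist"])[:,0]
    return np.c_[p,np.ones(len(p))]
def at_z(s,uv,z):
    d=ray(s,uv)@s["R"]; c=-s["R"].T@s["t"]
    return c+d*((z-c[2])/d[:,2])[:,None]
def cloud(s):
    v,u=np.mgrid[:420,:560]; d=ray(s,np.c_[u.ravel(),v.ravel()])
    P=(d*s["z_map"].reshape(-1,1)-s["t"])@s["R"]
    return P.reshape(420,560,3)
def proj(s,X):
    rv=cv2.Rodrigues(s["R"])[0]
    return cv2.projectPoints(np.array(X,float).reshape(-1,1,3),rv,s["t"],s["mtx"],s["dist"])[0][:,0]
E
python3 - <<'E'
from h import *
s=load("top1.npz"); P=cloud(s)
sub=P[150:285,190:390].reshape(-1,3); sub=sub[np.isfinite(sub).all(1)]
m=(sub[:,2]>0.009)&(sub[:,2]<0.1)
print(np.percentile(sub[m][:,2],[5,50,95,99]))
rc=cv2.minAreaRect(sub[m][:,:2].astype(np.float32)); print(rc, cv2.boxPoints(rc))
box=P[228:256,265:380]; h=box[...,2]
t=box[(h>0.043)]; print(len(t),np.percentile(t[:,2],[10,50,90]))
rc=cv2.minAreaRect(t[:,:2].astype(np.float32)); print(rc,cv2.boxPoints(rc))
print(at_z(s,[[275,239],[371,245],[322,242]],0.05))
print(-s["R"].T@s["t"])
E
```

```text
[0.01076097 0.0181279  0.0577293  0.06196995]
((0.5465365052223206, -0.02584478259086609), (0.6834009885787964, 0.46131399273872375), 89.81484985351562) [[ 0.3147765  -0.36679813]
 [ 0.7760881  -0.36828884]
 [ 0.7782965   0.31510857]
 [ 0.3169849   0.31659928]]
838 [0.0502039  0.05551834 0.06091892]
((0.45736730098724365, -0.1347878873348236), (0.34036415815353394, 0.04034711420536041), 86.7536849975586) [[ 0.42758894 -0.30355448]
 [ 0.4678713  -0.30583927]
 [ 0.48714566  0.0339787 ]
 [ 0.4468633   0.0362635 ]]
[[ 0.46953409  0.0240893   0.05      ]
 [ 0.44869859 -0.29695155  0.05      ]
 [ 0.45922523 -0.13279871  0.05      ]]
[ 0.47152619 -0.0082484   1.76665373]
```

Units first: shifts go in shares of 0.3 m and turns go in shares of 2 rad. So -0.195 m is -0.65, -0.004 m is -0.0133, 0.5 rad is 0.25.

>>> send_rows(
  deltas=[
    [-0.12,-0.13,-0.0133,0,0,0.05],
    [-0.24,-0.26,-0.0267,0,0,0.1],
    [-0.36,-0.39,-0.04,0,0,0.15],
    [-0.48,-0.52,-0.0533,0,0,0.2],
    [-0.6,-0.65,-0.0667,0,0,0.25],
  ],
  fingers=1,
  squeeze=20,
)

```text
time_s: 1.23
tcp_pos: [0.2851, 0.2767, 0.2174]
tool_rot: [0.404, 0.915, 0.0, 0.0]
wrist_force: [1.4, 0.0, -0.5]
finger_gap: -0.0001
finger_force: 0.0
```

```bash
cat >> h.py <<'E'
from scipy.spatial.transform import Rotation as Ro
def pose(st): return np.array(st["tcp_pos"]),Ro.from_quat(st["tool_rot"])
def down(yaw): # tool z down, tool x at angle yaw
    c,s_=np.cos(yaw),np.sin(yaw); return Ro.from_matrix(np.array([[c,s_,0],[s_,-c,0],[0,0,-1]]))
def delta(st,tgt,R):
    p,q=pose(st); return np.round(np.r_[q.inv().apply(np.array(tgt)-p),(q.inv()*R).as_rotvec()],4)
E
python3 - <<'E'
from h import *; from plant import r
st=r.get_state(); print(st["time_s"],st["tcp_pos"]); print(delta(st,[.46,-.117,.25],down(np.deg2rad(86.3))))
E
```

```text
1.225 [0.28509914 0.27665819 0.21738509]
[-4.086e-01 -1.363e-01 -3.270e-02  6.000e-04 -2.000e-04  8.046e-01]
```

To row units: -0.255 m is -0.85, -0.051 m is -0.17, 0.5 rad is 0.25.

>>> send_rows(
  deltas=[
    [-0.17,-0.0567,-0.0133,0,0,0.05],
    [-0.34,-0.1133,-0.0267,0,0,0.1],
    [-0.51,-0.17,-0.04,0,0,0.15],
    [-0.68,-0.2267,-0.0533,0,0,0.2],
    [-0.85,-0.2833,-0.0667,0,0,0.25],
  ],
)

```text
time_s: 1.85
tcp_pos: [0.3951, 0.0311, 0.2375]
tool_rot: [0.618, 0.787, 0.0, 0.0]
wrist_force: [1.3, 1.2, -0.3]
finger_gap: 0.0001
finger_force: 0.0
```

```bash
python3 - <<'E'
from h import *; from plant import r
st=r.get_state(); print(st["time_s"],st["tcp_pos"]); print(delta(st,[.46,-.117,.25],down(np.deg2rad(86.3))))
E
```

```text
1.85 [0.39512756 0.03105693 0.2375398 ]
[-0.1592  0.0279 -0.0124  0.0009  0.      0.3041]
```

To row units: -0.159 m is -0.53, -0.106 m is -0.3533, 0.304 rad is 0.152.

>>> send_rows(
  deltas=[
    [-0.1767,0.03,-0.0133,0,0,0.05],
    [-0.3533,0.06,-0.0267,0,0,0.1],
    [-0.53,0.0933,-0.04,0.0005,0,0.152],
    [-0.53,0.0933,-0.04,0.0005,0,0.152],
  ],
)

```text
time_s: 2.35
tcp_pos: [0.4609, -0.1174, 0.249]
tool_rot: [0.73, 0.684, -0.0, -0.0]
wrist_force: [-0.1, 1.0, -0.2]
finger_gap: 0.0002
finger_force: 0.0
```

```bash
python3 - <<'E'
from h import *; from plant import r,snapshot
st=r.get_state(); print(st["time_s"],st["tcp_pos"])
s=snapshot("wrist"); np.savez("w1.npz",**s); cv2.imwrite("pics/w1.png",s["img"][:,:,::-1])
print(-s["R"].T@s["t"], s["R"]); print(proj(s,[st["tcp_pos"],[.46,-.117,.06]]))
E
```

```text
2.35 [ 0.46088909 -0.11735119  0.24904777]
[ 0.466627   -0.0354262   0.42598304] [[ 9.97804170e-01 -6.62320950e-02 -3.85095705e-04]
 [-6.26437982e-02 -9.45601683e-01  3.19238487e-01]
 [-2.15079809e-02 -3.18513370e-01 -9.47674332e-01]]
[[275.1950097  251.45791573]
 [274.58376185 172.79203571]]
```

View pics/w1.png

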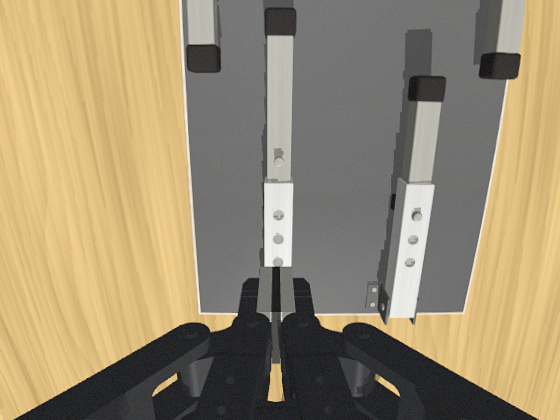

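Wrist picture: the button is at about (279,161), the mouth edge at row 181, the first hole at (279,215) and the foot's end at row 9. The shut fingertips sit at about (276,270). I zoom in to measure.

```bash
python3 - <<'E'
from h import *
s=load("w1.npz"); c=s["img"][145:295,225:325,::-1]
cv2.imwrite("pics/w1z.png",cv2.resize(c,None,fx=4,fy=4,interpolation=cv2.INTER_CUBIC))
P=cloud(s)
for v in (12,20,60,100,140,158,161,164,185,200,240): print(v,np.round(P[v,279],4))
g=cv2.cvtColor(s["img"],cv2.COLOR_RGB2GRAY).astype(int)
for v in (60,100,140,195,228,250): print(v,g[v,258:300])
print("col", g[150:190,272]); print("foot",g[0:16,280])
E
```

```text
12 [0.4742 0.0336 0.0565]
20 [0.4737 0.0268 0.0559]
60 [ 0.4715 -0.0085  0.0531]
100 [ 0.4691 -0.0457  0.0539]
140 [ 0.4666 -0.0851  0.0524]
158 [ 0.4655 -0.1016  0.0628]
161 [ 0.4653 -0.1051  0.0602]
164 [ 0.4651 -0.1077  0.0626]
185 [ 0.4637 -0.1312  0.056 ]
200 [ 0.4626 -0.1476  0.0555]
240 [ 0.4592 -0.2048  0.029 ]
60 [119 118 119 119 118 119 108  87  85 154 190 193 191 189 188 191 190 192
 193 189 189 189 190 188 187 190 190 190 189 189 190 189 191 191 174 117
 118 116 120 116 117 120]
100 [121 114 116 113 116 115  85  76  82 158 189 193 190 187 187 190 189 192
 191 190 187 188 188 187 185 188 187 191 190 188 189 192 190 191 116 118
 116 115 117 117 118 116]
140 [115 117 119 102  84  79  79  80  77 160 189 191 188 187 189 186 188 190
 190 187 186 186 185 183 185 188 187 187 189 190 188 194 192 138 113 117
 115 115 116 114 112 115]
195 [113 118 113 118  92  40 188 227 229 229 229 229 230 230 229 228 227 228
 230 226 225 226 226 229 229 229 229 231 232 233 233 231 228 232 222 125
 108 116 112 112 115 114]
228 [117 114 118 112  95  68 183 233 235 236 235 235 235 233 231 230 230 231
 231 229 231 232 233 233 233 233 234 236 238 239 238 235 234 239 157 115
 117 116 117 116 115 116]
250 [124 100  76  74  74  67 183 236 240 238 238 238 239 237 232 233 233 235
 234 233 236 237 238 237 236 236 240 240 242 241 238 237 240 208 131 116
 122 122 120 117 121 123]
col [187 187 185 185 188 186 186 187 185 187 187 187 185 184 185 187 187 186
 186 184 186 184 188 182 186 186 185 185 171 127 131 131 144 196 233 228
 230 229 230 229]
foot [84 92 85 87 84 88 86 61 38 44 49 49 51 57 54 56]
```

View pics/w1z.png

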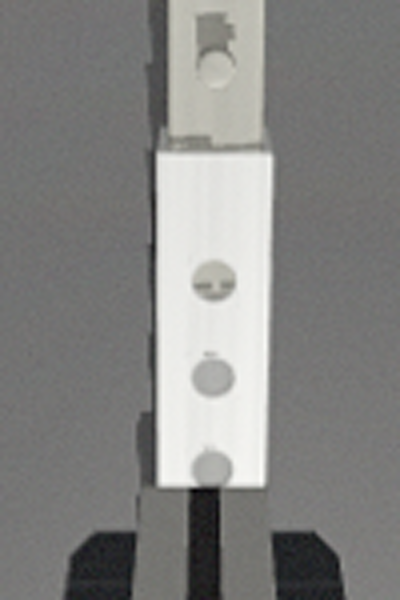

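Zoomed crop: the button head is at (278.8,162), the mouth edge at row 182.5 and the first hole at (278.5,215). The fingertip edge appears at row 267, below the projected TCP, so I check it with depth.

```bash
python3 - <<'E'
from h import *
s=load("w1.npz"); P=cloud(s); tcp=np.array([.46089,-.11735,.24905])
for v in (255,262,266,268,270,275,285,300,320): print(v,[list(np.round((P[v,u]-tcp)*1000,0)) for u in (250,265,275,285,300)])
print(s["mtx"],s["dist"])
b=at_z(s,[[278.6,161.8]],.0613); m=at_z(s,[[278.5,182.2]],.056); h=at_z(s,[[278.4,214.8]],.056); f=at_z(s,[[280,8]],.041);f2=at_z(s,[[280,8]],.056)
print(b,m,h,f,f2)
for v in (60,100,140): print(at_z(s,[[266.8,v],[292,v]],.0535).mean(0))
E
```

```text
255 [[np.float64(6.0), np.float64(82.0), np.float64(177.0)], [np.float64(-18.0), np.float64(-93.0), np.float64(-193.0)], [np.float64(-7.0), np.float64(-93.0), np.float64(-192.0)], [np.float64(4.0), np.float64(-94.0), np.float64(-193.0)], [np.float64(23.0), np.float64(-114.0), np.float64(-232.0)]]
262 [[np.float64(-40.0), np.float64(-120.0), np.float64(-232.0)], [np.float64(-19.0), np.float64(-101.0), np.float64(-192.0)], [np.float64(-8.0), np.float64(-116.0), np.float64(-221.0)], [np.float64(4.0), np.float64(-103.0), np.float64(-193.0)], [np.float64(22.0), np.float64(-124.0), np.float64(-233.0)]]
266 [[np.float64(-40.0), np.float64(-126.0), np.float64(-233.0)], [np.float64(-19.0), np.float64(-107.0), np.float64(-193.0)], [np.float64(-8.0), np.float64(-108.0), np.float64(-194.0)], [np.float64(4.0), np.float64(-108.0), np.float64(-193.0)], [np.float64(22.0), np.float64(-129.0), np.float64(-232.0)]]
268 [[np.float64(-40.0), np.float64(-128.0), np.float64(-231.0)], [np.float64(-3.0), np.float64(11.0), np.float64(40.0)], [np.float64(1.0), np.float64(11.0), np.float64(40.0)], [np.float64(5
[... 1326 characters left out ...]
), np.float64(13.0), np.float64(79.0)], [np.float64(1.0), np.float64(7.0), np.float64(71.0)], [np.float64(4.0), np.float64(12.0), np.float64(78.0)], [np.float64(9.0), np.float64(12.0), np.float64(79.0)]]
[[365.55833429   0.         275.63026228]
 [  0.         365.55833429 211.26032126]
 [  0.           0.           1.        ]] [-0.08593285  0.          0.          0.          0.        ]
[[ 0.46482374 -0.10568395  0.0613    ]] [[ 0.46332363 -0.12813248  0.056     ]] [[ 0.46092622 -0.16396705  0.056     ]] [[0.47568853 0.04007584 0.041     ]] [[0.47533546 0.03713407 0.056     ]]
[ 0.47188327 -0.00852264  0.0535    ]
[ 0.46950962 -0.04576391  0.0535    ]
[ 0.4670221  -0.08492677  0.0535    ]
```

```bash
python3 - <<'E'
from h import *; from plant import snapshot
s=snapshot("scene"); np.savez("s2.npz",**s); tcp=np.array([.46089,-.11735,.24905])
q=proj(s,[tcp,tcp+[0,0,.04],tcp+[0,0,.073]]); print(q)
u,v=q[0].astype(int); u0,v0=u-50,max(v-60,0)
c=s["img"][v0:v0+100,u0:u0+100,::-1]; c=cv2.resize(c,None,fx=5,fy=5,interpolation=cv2.INTER_CUBIC)
for a,col in zip(q,[(0,0,255),(0,255,0),(255,0,0)]): cv2.circle(c,(int((a[0]-u0+.5)*5),int((a[1]-v0+.5)*5)),3,col,-1)
cv2.imwrite("pics/s2.png",c)
E
```

```text
[[282.59957209 124.31517222]
 [282.94331336 113.6186245 ]
 [283.23609168 104.50602221]]
```

View pics/s2.png

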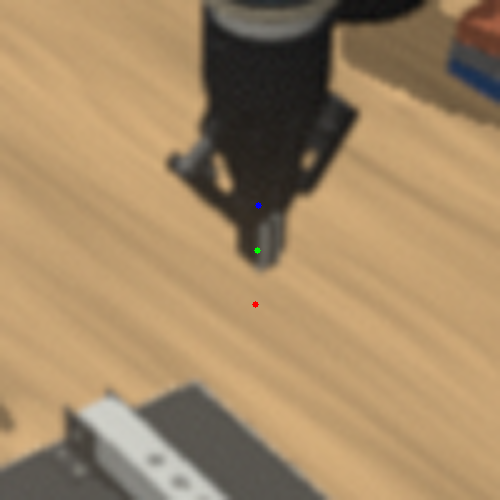

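The picture shows the visible fingertips ending about 35 mm short of the stated TCP (red dot), and the wrist camera agrees. I'll go down guarded by force.

To row units: 0.174 m is 0.58, 0.0234 m is 0.078.

>>> send_rows(
  deltas=[
    [0.04,0.0067,0.1833,0,0,0],
    [0.078,0.01,0.3667,0,0,0],
    [0.078,0.01,0.5333,0,0,0],
    [0.078,0.01,0.58,0,0,0],
    [0.078,0.01,0.58,0,0,0],
  ],
)

```text
time_s: 3.08
tcp_pos: [0.4644, -0.0912, 0.0756]
tool_rot: [0.728, 0.686, -0.0, -0.0]
wrist_force: [0.5, -1.1, 0.5]
finger_gap: -0.0001
finger_force: 0.0
```

```bash
python3 - <<'E'
from h import *; from plant import r,snapshot
st=r.get_state(); print(st["time_s"],st["tcp_pos"],st["wrist_force"],delta(st,[.4655,-.0942,.075],down(np.deg2rad(86.36))))
s=snapshot("wrist"); np.savez("w2.npz",**s); tcp=st["tcp_pos"]; print(proj(s,[tcp]))
c=s["img"][150:330,200:360,::-1]; cv2.imwrite("pics/w2.png",cv2.resize(c,None,fx=3.3,fy=3.3,interpolation=cv2.INTER_CUBIC))
P=cloud(s)
for v in (255,262,268,275,285,300): print(v,[list(np.round((P[v,u]-tcp)*1000,0).astype(int)) for u in (265,275,285)])
E
```

```text
3.075 [ 0.46439871 -0.09117267  0.075649  ] [ 0.45727762 -1.09221725  0.51164255] [-0.003   0.0013  0.0006 -0.0012  0.0001  0.0035]
[[275.22196926 251.48671235]]
255 [[np.int64(-7), np.int64(-12), np.int64(-22)], [np.int64(-1), np.int64(-11), np.int64(-18)], [np.int64(5), np.int64(-13), np.int64(-21)]]
262 [[np.int64(-7), np.int64(-17), np.int64(-22)], [np.int64(-1), np.int64(-13), np.int64(-14)], [np.int64(5), np.int64(-14), np.int64(-15)]]
268 [[np.int64(-4), np.int64(11), np.int64(40)], [np.int64(1), np.int64(11), np.int64(40)], [np.int64(5), np.int64(11), np.int64(40)]]
275 [[np.int64(-3), np.int64(11), np.int64(45)], [np.int64(1), np.int64(11), np.int64(47)], [np.int64(5), np.int64(10), np.int64(45)]]
285 [[np.int64(-3), np.int64(11), np.int64(54)], [np.int64(1), np.int64(11), np.int64(54)], [np.int64(5), np.int64(11), np.int64(54)]]
300 [[np.int64(-3), np.int64(11), np.int64(65)], [np.int64(1), np.int64(10), np.int64(64)], [np.int64(4), np.int64(11), np.int64(64)]]
```

View pics/w2.png

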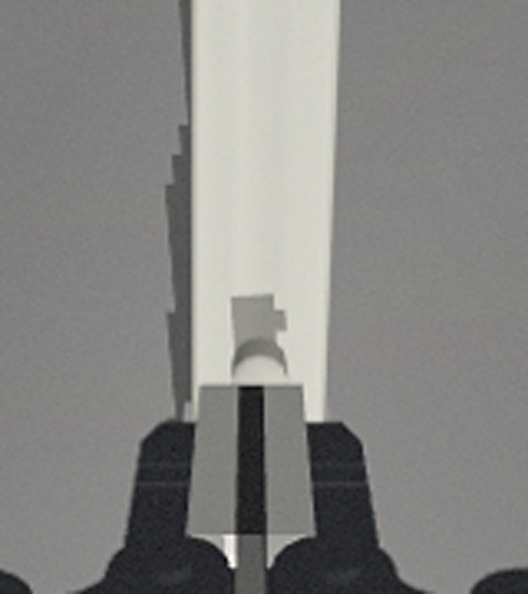

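The picture shows the button's head at about (279,260), partly hidden by the fingertips, which end at row 266 and are centred on it across the tube. I step down, watching the force.

To row units: 0.018 m is 0.06, -0.003 m is -0.01, 0.003 rad is 0.0015.

>>> send_rows(
  deltas=[
    [-0.0033,0.0017,0.0133,0,0,0],
    [-0.0067,0.0033,0.0267,0,0,0],
    [-0.01,0.0043,0.04,0,0,0.0015],
    [-0.01,0.0043,0.0533,0,0,0.0015],
    [-0.01,0.0043,0.06,0,0,0.0015],
  ],
)

```text
time_s: 3.75
tcp_pos: [0.4653, -0.0946, 0.0568]
tool_rot: [0.729, 0.684, -0.0, -0.0]
wrist_force: [-0.8, -0.4, 0.2]
finger_gap: 0.0004
finger_force: 0.0
```

```bash
python3 - <<'E'
from h import *; from plant import r
s=load("w2.npz"); print(at_z(s,[[278.8,259.3]],.0613))
st=r.get_state(); print(st["time_s"],st["tcp_pos"],st["wrist_force"],delta(st,[.4655,-.0942,.05],down(np.deg2rad(86.36))))
E
```

```text
[[ 0.46572579 -0.10289207  0.0613    ]]
3.75 [ 0.4652696  -0.09464389  0.05678894] [-0.78415622 -0.35371565  0.22933554] [ 0.0005  0.0002  0.0068 -0.0013  0.0001 -0.0005]
```

To row units: 0.024 m is 0.08, 0.02 m is 0.0667.

>>> send_rows(
  deltas=[
    [0,0,0.0167,0,0,0],
    [0,0,0.0333,0,0,0],
    [0,0,0.05,0,0,0],
    [0,0,0.0667,0,0,0],
    [0,0,0.08,0,0,0],
  ],
)

```text
time_s: 4.38
tcp_pos: [0.4653, -0.0947, 0.0327]
tool_rot: [0.729, 0.684, -0.0, -0.0]
wrist_force: [0.4, -0.2, 0.1]
finger_gap: 0.0002
finger_force: 0.0
```

To row units: 0.005 m is 0.0167, 0.003 m is 0.01.

>>> send_rows(
  deltas=[
    [0,0,0.0033,0,0,0],
    [0,0,0.01,0,0,0],
    [0,0,0.0167,0,0,0],
    [0,0,0.0167,0,0,0],
  ],
)

```text
time_s: 4.88
tcp_pos: [0.4653, -0.0946, 0.028]
tool_rot: [0.729, 0.684, -0.0, -0.0]
wrist_force: [0.3, 0.1, 0.8]
finger_gap: -0.0
finger_force: 0.0
```

To row units: 0.003 m is 0.01, 0.002 m is 0.0067.

>>> send_rows(
  deltas=[
    [0,0,0.0067,0,0,0],
    [0,0,0.01,0,0,0],
    [0,0,0.01,0,0,0],
  ],
)

```text
time_s: 5.25
tcp_pos: [0.4655, -0.0947, 0.0252]
tool_rot: [0.729, 0.684, -0.0, -0.0]
wrist_force: [-0.4, 1.1, 2.1]
finger_gap: 0.0001
finger_force: 1.3
```

To row units: 0.003 m is 0.01, 0.002 m is 0.0067.

>>> send_rows(
  deltas=[
    [0,0,0.0067,0,0,0],
    [0,0,0.01,0,0,0],
    [0,0,0.01,0,0,0],
  ],
)

```text
time_s: 5.62
tcp_pos: [0.4655, -0.0947, 0.0221]
tool_rot: [0.729, 0.684, -0.0, -0.0]
wrist_force: [0.6, 0.9, 5.0]
finger_gap: -0.0001
finger_force: 2.4
```

To row units: 0.006 m is 0.02, 0.004 m is 0.0133.

>>> send_rows(
  deltas=[
    [0,0,0.0067,0,0,0],
    [0,0,0.0133,0,0,0],
    [0,0,0.02,0,0,0],
    [0,0,0.02,0,0,0],
  ],
)

```text
time_s: 6.12
tcp_pos: [0.4655, -0.0947, 0.0163]
tool_rot: [0.729, 0.684, -0.0, -0.0]
wrist_force: [-0.6, 1.3, 9.3]
finger_gap: -0.0001
finger_force: 4.2
```

To row units: 0.002 m is 0.0067, 0.001 m is 0.0033.

>>> send_rows(
  deltas=[
    [0,0,0.0033,0,0,0],
    [0,0,0.0067,0,0,0],
    [0,0,0.0067,0,0,0],
  ],
)

```text
time_s: 6.5
tcp_pos: [0.4656, -0.0946, 0.0145]
tool_rot: [0.729, 0.684, -0.0, -0.0]
wrist_force: [-0.6, 1.9, 11.6]
finger_gap: -0.0003
finger_force: 5.8
```

To row units: -0.006 m is -0.02, -0.004 m is -0.0133.

>>> send_rows(
  deltas=[
    [0,0,0.0033,0,0,0],
    [0,0,0.0033,0,0,0],
    [-0.0067,0,0.0033,0,0,0],
    [-0.0133,0,0.0033,0,0,0],
    [-0.02,0,0.0033,0,0,0],
  ],
)

```text
time_s: 7.12
tcp_pos: [0.4652, -0.1006, 0.0137]
tool_rot: [0.729, 0.684, -0.0, -0.0]
wrist_force: [-0.9, 3.9, 14.2]
finger_gap: 0.0
finger_force: 7.2
```

```bash
cat > look.py <<'E'
from h import *; from plant import r,snapshot
import sys
n=sys.argv[1]
st=r.get_state(); print(st["time_s"],st["tcp_pos"],st["wrist_force"])
s=snapshot("wrist"); np.savez(n+".npz",**s)
c=s["img"][0:330,200:360,::-1]; cv2.imwrite(f"pics/{n}.png",cv2.resize(c,None,fx=1.8,fy=1.8,interpolation=cv2.INTER_CUBIC))
g=cv2.cvtColor(s["img"],cv2.COLOR_RGB2GRAY).astype(int); col=g[:,276:284].mean(1).round().astype(int); print(col[:260])
# foot end: light tube -> dark foot edge, at z .0535
for v in np.where((col[1:260]>150)&(col[:259]<120))[0]: print("tube/foot edge row",v,at_z(s,[[280,v+.5]],.0535))
E
python3 look.py w3
```

```text
7.125 [ 0.46518948 -0.10060725  0.01368499] [-0.93679182  3.88132482 14.23892948]
[ 46  42  44  44  42  42  42  42  39  42  39  40  38  36  33  26 137 160
 157 157 157 157 157 156 157 158 157 157 157 156 157 156 157 156 156 156
 157 157 156 156 156 157 156 156 156 156 156 156 156 156 155 156 156 156
 156 156 156 156 156 155 155 155 156 156 154 156 155 156 155 156 156 155
 155 156 156 156 156 155 155 155 155 155 155 155 155 155 155 155 155 155
 156 155 155 156 155 154 155 155 155 154 156 155 154 154 155 154 154 154
 154 154 155 154 153 154 154 154 154 154 154 154 154 154 155 155 154 154
 154 153 154 155 154 154 154 154 155 154 154 153 154 153 152 153 153 153
 153 154 152 154 154 153 153 153 153 153 153 153 153 153 153 153 153 152
 152 153 152 153 152 152 152 152 152 152 151 152 152 152 152 152 152 152
 152 151 153 151 152 151 152 152 152 150 152 150 152 151 152 150 151 151
 151 151 151 152 150 151 151 150 152 151 151 151 151 151 151 150 150 150
 150 151 151 150 151 150 150 150 150 150 150 149 150 150 149 150 150 150
 148 149 149 149 150 150 150 149 150 150 149 149 149 149 149 149 148 149
 149 149 149 149 149 149 148 148]
```

```bash
cat > edge.py <<'E'
from h import *
def foot(f,z=.0535):
    s=load(f); g=cv2.cvtColor(s["img"],cv2.COLOR_RGB2GRAY).astype(int); col=g[:,276:284].mean(1)
    v=np.where((col[1:60]-col[:59])>50)[0]; v=v[-1]; fr=(110-col[v])/(col[v+1]-col[v]); print(f,v+fr,at_z(s,[[280,v+fr]],z)[0])
E
python3 -c "
from edge import *
foot('w1.npz');foot('w3.npz');foot('w3.npz',.047)"
```

```text
w1.npz 34.81818181818182 [0.47389265 0.01406525 0.0535    ]
w3.npz 15.753655793025871 [0.47387053 0.00572581 0.0535    ]
w3.npz 15.753655793025871 [0.47401632 0.00688569 0.047     ]
```

The tube moves with the finger. I keep dragging.

To row units: -0.009 m is -0.03, -0.008 m is -0.0267.

>>> send_rows(
  deltas=[
    [-0.0067,0,0,0,0,0],
    [-0.0133,0,0,0,0,0],
    [-0.02,0,0,0,0,0],
    [-0.0267,0,0,0,0,0],
    [-0.03,0,0,0,0,0],
  ],
)

```text
time_s: 7.8
tcp_pos: [0.4646, -0.1096, 0.0138]
tool_rot: [0.729, 0.684, -0.0, -0.0]
wrist_force: [-3.6, 2.9, 15.3]
finger_gap: -0.0002
finger_force: 7.9
```

```bash
python3 look.py w4 | head -1; python3 -c "
from edge import *
foot('w4.npz',.047)"
```

```text
7.8 [ 0.46455852 -0.10963016  0.0137618 ] [-3.64499479  2.89093422 15.31164789]
w4.npz 15.905737704918034 [ 0.47338278 -0.00216539  0.047     ]
```

To row units: -0.004 m is -0.0133, -0.003 m is -0.01.

>>> send_rows(
  deltas=[
    [-0.0033,0,0,0,0,0],
    [-0.0067,0,0,0,0,0],
    [-0.01,0,0,0,0,0],
    [-0.0133,0,0,0,0,0],
    [-0.0133,0,0,0,0,0],
  ],
)

```text
time_s: 8.48
tcp_pos: [0.4643, -0.1136, 0.0138]
tool_rot: [0.729, 0.684, -0.0, -0.0]
wrist_force: [-2.7, 2.3, 15.6]
finger_gap: -0.0002
finger_force: 8.3
```

```bash
python3 look.py w5 | head -1; python3 -c "
from edge import *
foot('w5.npz',.047)"
```

```text
8.475 [ 0.46432197 -0.11363302  0.01382052] [-2.71453103  2.30871065 15.64317137]
w5.npz 16.05720823798627 [ 0.47310092 -0.00622515  0.047     ]
```

To row units: -0.002 m is -0.0067, -0.0014 m is -0.0047.

>>> send_rows(
  deltas=[
    [-0.0023,0,0,0,0,0],
    [-0.0047,0,0,0,0,0],
    [-0.0067,0,0,0,0,0],
    [-0.0067,0,0,0,0,0],
  ],
)

```text
time_s: 9.02
tcp_pos: [0.4642, -0.1156, 0.0139]
tool_rot: [0.729, 0.684, -0.0, -0.0]
wrist_force: [-3.7, 2.3, 17.2]
finger_gap: -0.0004
finger_force: 8.6
```

```bash
python3 look.py w6 | head -1; python3 -c "
from edge import *
foot('w6.npz',.047)"
```

```text
9.025 [ 0.46417772 -0.11559898  0.01385686] [-3.65176599  2.28555031 17.20037605]
w6.npz 16.05909090909091 [ 0.47296267 -0.00817039  0.047     ]
```

To row units: -0.001 m is -0.0033, -0.0005 m is -0.0017.

>>> send_rows(
  deltas=[
    [-0.0017,0,-0.001,0,0,0],
    [-0.0033,0,-0.0017,0,0,0],
    [-0.0033,0,-0.0017,0,0,0],
  ],
)

```text
time_s: 9.45
tcp_pos: [0.4641, -0.1165, 0.0143]
tool_rot: [0.729, 0.684, -0.0, -0.0]
wrist_force: [-2.7, 3.7, 15.0]
finger_gap: 0.0001
finger_force: 7.8
```

```bash
python3 look.py w7 | head -1; python3 -c "
from edge import *
foot('w7.npz',.047)"
```

```text
9.45 [ 0.46407734 -0.1165207   0.01426701] [-2.65556437  3.72443329 14.99251431]
w7.npz 15.756786102062975 [ 0.47288768 -0.0089014   0.047     ]
```

To row units: -0.001 m is -0.0033, -0.0005 m is -0.0017.

>>> send_rows(
  deltas=[
    [-0.0017,0,0,0,0,0],
    [-0.0033,0,0,0,0,0],
    [-0.0033,0,0,0,0,0],
  ],
)

```text
time_s: 9.88
tcp_pos: [0.464, -0.1174, 0.0143]
tool_rot: [0.729, 0.684, -0.0, -0.0]
wrist_force: [-2.4, 3.7, 16.0]
finger_gap: -0.0001
finger_force: 8.0
```

To row units: -0.001 m is -0.0033, -0.0005 m is -0.0017.

>>> send_rows(
  deltas=[
    [-0.0017,0,0,0,0,0],
    [-0.0033,0,0,0,0,0],
    [-0.0033,0,0,0,0,0],
  ],
)

```text
time_s: 10.25
tcp_pos: [0.4639, -0.1183, 0.0142]
tool_rot: [0.729, 0.684, -0.0, -0.0]
wrist_force: [-3.2, 4.1, 16.0]
finger_gap: -0.0001
finger_force: 8.6
```

To row units: -0.001 m is -0.0033, -0.0005 m is -0.0017.

>>> send_rows(
  deltas=[
    [-0.0017,0,0,0,0,0],
    [-0.0033,0,0,0,0,0],
    [-0.0033,0,0,0,0,0],
  ],
)

```text
time_s: 10.62
tcp_pos: [0.4638, -0.1188, 0.0142]
tool_rot: [0.729, 0.684, 0.0, -0.001]
wrist_force: [-1.4, 10.5, 16.1]
finger_gap: -0.0001
finger_force: 10.6
```

```bash
python3 look.py w8 | head -1; python3 -c "
from edge import *
foot('w8.npz',.047)"
```

```text
10.625 [ 0.46383887 -0.11875933  0.01421723] [-1.4431864  10.5489711  16.08874158]
w8.npz 15.652844744455159 [ 0.47270817 -0.01113564  0.047     ]
```

The finger edge has reached the rim after about 24 mm of travel, so the button should be under it. I lift off and check.

To row units: -0.13 m is -0.4333, -0.09 m is -0.3.

>>> send_rows(
  deltas=[
    [0.0017,0,-0.0133,0,0,0],
    [0.0017,0,-0.05,0,0,0],
    [0.0017,0,-0.1333,0,0,0],
    [0.0333,0,-0.3,0,0,0],
    [0.1667,0,-0.4333,0,0,0],
  ],
)

```text
time_s: 11.3
tcp_pos: [0.4671, -0.0702, 0.1455]
tool_rot: [0.73, 0.683, -0.0, 0.0]
wrist_force: [-0.5, -0.3, 0.2]
finger_gap: 0.0001
finger_force: 0.0
```

To row units: 0.05 m is 0.1667.

>>> send_rows(
  deltas=[
    [0.1667,0,0,0,0,0],
    [0.1667,0,0,0,0,0],
  ],
)

```text
time_s: 11.55
tcp_pos: [0.4701, -0.0177, 0.1442]
tool_rot: [0.728, 0.685, -0.0, -0.0]
wrist_force: [0.1, 0.1, -1.0]
finger_gap: 0.0
finger_force: 0.0
```

```bash
python3 look.py w9 | head -1; python3 -c "
from edge import *
s=load('w9.npz'); print(proj(s,[[.4633,-.1281,.056],[.4755,.0371-.024,.056]]))
cv2.imwrite('pics/w9z.png',cv2.resize(s['img'][:,180:380,::-1],None,fx=1.4,fy=1.4,interpolation=cv2.INTER_CUBIC))"
```

```text
11.55 [ 0.47013071 -0.01771915  0.14422619] [ 0.1024894   0.07295121 -0.99152668]
[[275.34005317 324.88751198]
 [280.04675283 161.84983564]]
```

View pics/w9z.png

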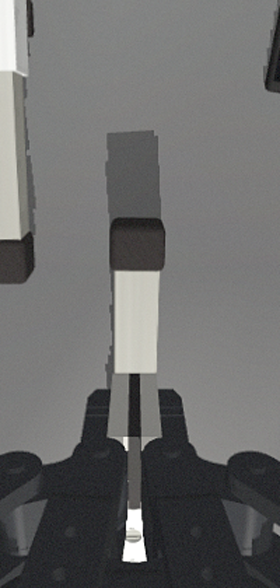

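Picture: the tube is in by about 24 mm and stayed there. The foot's outer end is at row 156 and the space beyond it is clear. Next I measure the foot and plan the push.

```bash
python3 -c "
from h import *; from plant import r
s=load('w9.npz'); print(at_z(s,[[278,156]],.056),at_z(s,[[278,193]],.0535))
st=r.get_state(); print(st['tcp_pos'],delta(st,[.4741,.040,-.001],down(np.deg2rad(86.36))))"
```

```text
[[0.47425964 0.01750687 0.056     ]] [[ 0.47256225 -0.01118998  0.0535    ]]
[ 0.47005161 -0.01899962  0.1438688 ] [ 0.0592  0.0005  0.1448 -0.0009  0.0003  0.0019]
```

To row units: 0.12 m is 0.4, 0.04 m is 0.1333, 0.002 rad is 0.001.

>>> send_rows(
  deltas=[
    [0.1333,0,0.0667,0,0,0],
    [0.1967,0,0.2,0,0,0.001],
    [0.1967,0,0.3333,0,0,0.001],
    [0.1967,0,0.4,0,0,0.001],
    [0.1967,0,0.4,0,0,0.001],
  ],
)

```text
time_s: 12.22
tcp_pos: [0.4729, 0.0381, 0.0224]
tool_rot: [0.73, 0.683, -0.002, -0.001]
wrist_force: [0.6, 0.2, 0.3]
finger_gap: -0.0001
finger_force: 0.0
```

>>> send_rows(
  deltas=[
    [0,0,0.02,0,0,0],
    [0,0,0.04,0,0,0],
    [0,0,0.06,0,0,0],
    [0,0,0.08,0,0,0],
    [0,0,0.08,0,0,0],
  ],
)

```text
time_s: 12.85
tcp_pos: [0.4736, 0.0391, -0.0009]
tool_rot: [0.73, 0.683, -0.001, -0.001]
wrist_force: [-0.1, -0.1, 0.1]
finger_gap: 0.0002
finger_force: 0.0
```

```bash
python3 -c "
from h import *; from plant import r
st=r.get_state(); print(st['tcp_pos'],st['wrist_force'],delta(st,[.4715,-.0073,-.001],down(np.deg2rad(86.36))))"
```

```text
[ 0.47357439  0.03908783 -0.00085058] [-0.08065626 -0.14828794  0.13816553] [-0.0464  0.001   0.0002 -0.0018  0.0002 -0.0025]
```

To row units: -0.014 m is -0.0467, -0.012 m is -0.04.

>>> send_rows(
  deltas=[
    [-0.0133,0,0,0,0,0],
    [-0.0267,0,0,0,0,0],
    [-0.0333,0,0,0,0,0],
    [-0.04,0,0,0,0,0],
    [-0.0467,0,0,0,0,0],
  ],
)

```text
time_s: 13.48
tcp_pos: [0.473, 0.0251, -0.0004]
tool_rot: [0.73, 0.683, -0.0, -0.0]
wrist_force: [-0.5, 6.2, 0.1]
finger_gap: 0.0001
finger_force: 2.6
```

To row units: -0.004 m is -0.0133, -0.003 m is -0.01.

>>> send_rows(
  deltas=[
    [-0.0033,0,0,0,0,0],
    [-0.0067,0,0,0,0,0],
    [-0.01,0,0,0,0,0],
    [-0.0133,0,0,0,0,0],
    [-0.0133,0,0,0,0,0],
  ],
)

```text
time_s: 14.1
tcp_pos: [0.4727, 0.0215, -0.0004]
tool_rot: [0.73, 0.683, -0.0, -0.0]
wrist_force: [0.3, 5.4, 0.4]
finger_gap: 0.0001
finger_force: 2.7
```

To row units: -0.01 m is -0.0333, -0.008 m is -0.0267.

>>> send_rows(
  deltas=[
    [-0.0067,0,0,0,0,0],
    [-0.0133,0,0,0,0,0],
    [-0.02,0,0,0,0,0],
    [-0.0267,0,0,0,0,0],
    [-0.0333,0,0,0,0,0],
  ],
)

```text
time_s: 14.72
tcp_pos: [0.472, 0.0116, -0.0004]
tool_rot: [0.73, 0.683, -0.0, -0.001]
wrist_force: [0.1, 6.4, 0.3]
finger_gap: -0.0001
finger_force: 3.3
```

To row units: -0.0075 m is -0.025, -0.006 m is -0.02.

>>> send_rows(
  deltas=[
    [-0.005,0,0,0,0,0],
    [-0.01,0,0,0,0,0],
    [-0.015,0,0,0,0,0],
    [-0.02,0,0,0,0,0],
    [-0.025,0,0,0,0,0],
  ],
)

```text
time_s: 15.35
tcp_pos: [0.4715, 0.0041, -0.0004]
tool_rot: [0.73, 0.683, -0.0, -0.001]
wrist_force: [0.7, 6.2, 0.1]
finger_gap: 0.0003
finger_force: 3.1
```

```bash
python3 look.py w10 | head -1; python3 -c "
from edge import *
s=load('w10.npz'); v,u=s['z_map'].shape
cv2.imwrite('pics/w10z.png',cv2.resize(s['img'][:,180:380,::-1],None,fx=1.4,fy=1.4,interpolation=cv2.INTER_CUBIC))"
```

```text
15.35 [ 4.71462749e-01  4.12821963e-03 -4.16933572e-04] [0.67974719 6.22935979 0.07353982]
```

To row units: -0.004 m is -0.0133, -0.0032 m is -0.0107.

>>> send_rows(
  deltas=[
    [-0.0027,0,0,0,0,0],
    [-0.0053,0,0,0,0,0],
    [-0.008,0,0,0,0,0],
    [-0.0107,0,0,0,0,0],
    [-0.0133,0,0,0,0,0],
  ],
)

```text
time_s: 16.02
tcp_pos: [0.4711, 0.0001, -0.0004]
tool_rot: [0.73, 0.683, -0.0, -0.001]
wrist_force: [-1.0, 6.8, 0.3]
finger_gap: -0.0003
finger_force: 3.0
```

To row units: -0.0025 m is -0.0083, -0.001 m is -0.0033.

>>> send_rows(
  deltas=[
    [-0.0017,0,0,0,0,0],
    [-0.0033,0,0,0,0,0],
    [-0.005,0,0,0,0,0],
    [-0.0067,0,0,0,0,0],
    [-0.0083,0,0,0,0,0],
  ],
)

```text
time_s: 16.65
tcp_pos: [0.471, -0.0023, -0.0004]
tool_rot: [0.73, 0.683, -0.0, -0.001]
wrist_force: [0.7, 6.6, 0.2]
finger_gap: 0.0001
finger_force: 3.1
```

To row units: -0.0025 m is -0.0083, -0.001 m is -0.0033.

>>> send_rows(
  deltas=[
    [-0.0017,0,0,0,0,0],
    [-0.0033,0,0,0,0,0],
    [-0.005,0,0,0,0,0],
    [-0.0067,0,0,0,0,0],
    [-0.0083,0,0,0,0,0],
  ],
)

```text
time_s: 17.27
tcp_pos: [0.4709, -0.0052, -0.0004]
tool_rot: [0.73, 0.683, -0.0, -0.0]
wrist_force: [0.8, 5.3, 1.0]
finger_gap: 0.0001
finger_force: 2.9
```

To row units: -0.0015 m is -0.005, -0.001 m is -0.0033.

>>> send_rows(
  deltas=[
    [-0.0017,0,0,0,0,0],
    [-0.0033,0,0,0,0,0],
    [-0.005,0,0,0,0,0],
  ],
)

```text
time_s: 17.65
tcp_pos: [0.4708, -0.0067, -0.0004]
tool_rot: [0.73, 0.683, -0.0, -0.0]
wrist_force: [1.0, 5.9, 0.6]
finger_gap: 0.0002
finger_force: 2.8
```

To row units: -0.0012 m is -0.004, -0.0004 m is -0.0013.

>>> send_rows(
  deltas=[
    [-0.0013,0,0,0,0,0],
    [-0.0027,0,0,0,0,0],
    [-0.004,0,0,0,0,0],
  ],
)

```text
time_s: 18.02
tcp_pos: [0.4707, -0.0081, -0.0004]
tool_rot: [0.73, 0.683, -0.0, -0.0]
wrist_force: [-0.1, 2.6, -0.1]
finger_gap: 0.0002
finger_force: 1.3
```

To row units: -0.001 m is -0.0033, -0.0004 m is -0.0013.

>>> send_rows(
  deltas=[
    [-0.0013,0,0,0,0,0],
    [-0.0027,0,0,0,0,0],
    [-0.0033,0,0,0,0,0],
  ],
)

```text
time_s: 18.4
tcp_pos: [0.4706, -0.009, -0.0004]
tool_rot: [0.73, 0.683, -0.0, -0.0]
wrist_force: [0.5, 2.3, 0.4]
finger_gap: 0.0002
finger_force: 1.3
```

The force fell to the free-sliding 2.5 N, so the button has popped up. I back off and look.

To row units: -0.13 m is -0.4333, -0.07 m is -0.2333.

>>> send_rows(
  deltas=[
    [0.0167,0,0,0,0,0],
    [0.0667,0,0,0,0,0],
    [0.1,0,-0.0667,0,0,0],
    [0.1,0,-0.2333,0,0,0],
    [0.1,0,-0.4333,0,0,0],
  ],
)

```text
time_s: 19.02
tcp_pos: [0.4721, 0.0219, 0.1305]
tool_rot: [0.73, 0.684, -0.001, -0.001]
wrist_force: [0.7, 0.6, -0.4]
finger_gap: 0.0002
finger_force: 0.0
```

To row units: -0.14 m is -0.4667, -0.12 m is -0.4.

>>> send_rows(
  deltas=[
    [-0.1333,0,-0.1,0,0,0],
    [-0.2667,0,-0.2,0,0,0],
    [-0.4,0,-0.2667,0,0,0],
    [-0.4667,0,-0.3333,0,0,0],
    [-0.4667,0,-0.3333,0,0,0],
  ],
)

```text
time_s: 19.65
tcp_pos: [0.4643, -0.1192, 0.2306]
tool_rot: [0.731, 0.683, 0.0, 0.001]
wrist_force: [-0.3, 0.8, -0.0]
finger_gap: 0.0002
finger_force: 0.0
```

```bash
python3 look.py w11 | head -1; python3 -c "
from edge import *
s=load('w11.npz'); q=proj(s,[[.4633,-.1281,.056],[.4611,-.163,.056]]); print(q)
u,v=map(int,q[1]); v=min(v,330)
cv2.imwrite('pics/w11z.png',cv2.resize(s['img'][v-80:v+80,u-70:u+130,::-1],None,fx=3.5,fy=3.5,interpolation=cv2.INTER_CUBIC))"
```

```text
19.65 [ 0.46433604 -0.11915692  0.23055797] [-0.27634775  0.81731305 -0.00222683]
[[274.68447908 185.10702405]
 [274.89257415 218.31925693]]
```

View pics/w11z.png

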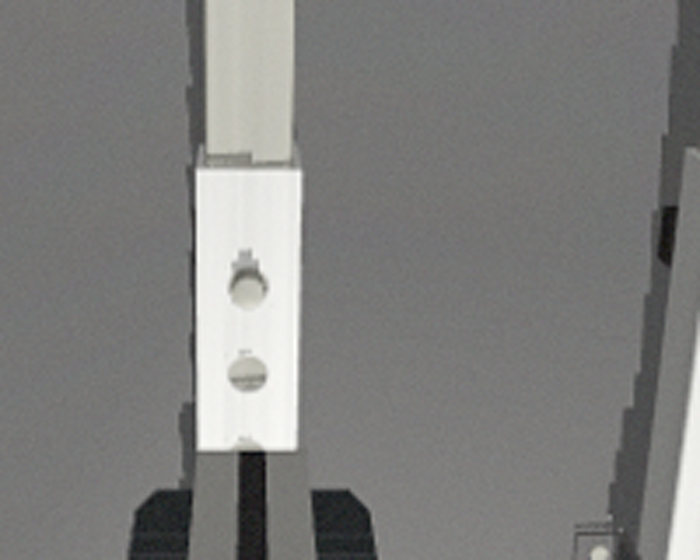

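The picture shows the button standing proud through the first hole at about (248,285) in the crop, with its shadow beside it. The robot is clear of the table, so I hand in.

```bash
python3 -c "
from plant import r; print(r.job_done())"
```

```text
the job is handed in; nothing more can be done
None
```

I pressed the button in, slid it under the rim and pushed the leg in until the button popped up through the first hole. I then backed the arm clear and handed the job in; no verdict came back.

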